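Wind the platform gear one turn and lock it

ROBOT

A 6-joint arm with a two-finger parallel gripper is mounted at the origin on the work surface. World frame = base frame: x ahead of the robot, y to its left, z up, the work surface at z = 0. Lengths are in mm, angles in rad, forces in N, time in s.
With the tool pointing down it reaches from about 300 to 775 mm from the base axis. Payload 14.6 kg.
Tool frame: the origin (TCP) lies on the centre line of the jaws, within the pads' length; the fingertips stand 8 mm ahead of it and the grasp point (between the pads) lies 11 mm behind it; z points along the fingers, y is the direction in which the jaws open and shut (so a half turn about z gives the same grasp; the last joint's range is limited). The gripper opens to 94 mm and grips with 3 to 60 N. Pads are 16 mm wide; open, the fingers measure 119 mm over their backs; the gripper's body (75 mm by 177 mm) begins 78 mm behind the grasp point.
Start: joints at [1.248, 0.3, 1.521, -0, 1.321, -0.067], TCP at [139.158, 532.094, 213.446] pointing down, gripper open.
Joint ranges: [-3.03, 3.03], [-0.79, 2.21], [0.23, 2.52], [-1.04, 4.18], [0, 3.07], [-2.55, 2.55]. Speed limits (rad/s): [2.22, 2.22, 2.57, 3.14, 3.14, 3.14].

INTERFACE

Orientations are given as [roll, pitch, yaw] about the fixed x, y, z axes, in that order (R = Rz(yaw) Ry(pitch) Rx(roll)).
In Python, from cell import read_state, cams, manip gives the robot as it stands.
- The arm moves only by the shell command python3 -m handwheel 'ROWS' [OPENING] [FORCE]. ROWS is JSON, a list of rows, each a list of 4 numbers: the shift along the tool's x, y, z in m, then the turn about the tool's z in degrees. In form: [[dx, dy, dz, turn], ...]. A call has 1 to 5 rows; each row is the pose to reach, as a shift and turn from the pose measured when the call began, along the tool's axes at that moment; what a row does not reach only later rows make up. A row lasts 1/8 s, in which the tool goes at most 62.5 mm and 10.7 degrees, less where a joint would pass 70% of its speed; a pose out of reach is approached as far as the arm can. A call with a gripper value outside its range is refused whole. OPENING is the closure, from 0 (fully open) to 1 (shut), set as the call begins (- or left out, the last holds). The fingers move at their own pace and stop on an object; FORCE is the grip in N (left out, the last holds). Time passes only in rows, so rows that repeat a pose let the fingers close. It gives the time, the measured TCP pose, the force and the opening at its end, in the units of the state.
- read_state(): the state, without advancing time (a new reading comes with each control period).
- cams.camera(name): name is "side" or "top" or "wrist"; returns the picture (400x640x3 uint8, red, green, blue); there is no depth.
- cams.get_calibration(name): a dict with "vertical_fov" (degrees; the focal length in pixels is half the picture's height over the tangent of half this angle, whatever the lens; pixels are square), "cx", "cy" (the principal point, pixels), "R" (3x3) and "t" (3): a world point X has camera coordinates R X + t. Camera axes: x right, y down, z forward; pixel columns grow to the right and rows downward; lengths in mm; the calibration is good to about 2 mm. A picture is of the moment at which its call begins: read the wrist's pose just before it. get_calibration takes no time and is no camera call; for the wrist camera it gives the pose at the moment of the call.
- manip.sign_off(): hands the job in, once; it reports no verdict.
The state is a dict: "clock": time; "joints": joint angles; "qd": joint speeds; "effort": joint torques, N m; "eef_pos": TCP position; "eef_rot": TCP orientation; "wrist_force": force on the tool from outside, world axes, zero at the start; "moment": the same for the moment, N m; "finger_gap": finger opening in mm.
Only numpy, scipy, OpenCV 4.12 (cv2) and the standard library are available. Lean on these libraries where they do the work, as an engineer would, in place of code of your own. Each camera call takes 0.05 s, during which the arm holds its last target. There are 200 camera calls.

TASK

Wind the stretcher platform's hand gear up one step: push the hand wheel round by its upright handle through exactly one turn, anticlockwise seen from above, so that the handle is back where it began. Then push the upright knob of the locking bolt beside the wheel until the bolt is fully in. Only push with the fingers: do not grip the handle or the knob, and leave everything else on the worktop where it stands.

Things in the scene. Friction and masses are not known exactly. Their poses are not given: they have to be found in the camera images.
- wheel (a joint): angle (rad) of the black three-spoke hand wheel, 170 mm across, that lies level on top of the grey winding gear; it grows anticlockwise seen from above. One turn is 6.283 more than at the start; the start angle varies. It turns freely well past one turn either way (no stop nearby), takes about 2 N at the handle and stays where it is left
- wheel_hub (a point): centre of the hand wheel, on its upright axis, 80 mm above the worktop. The rim's upper side and the hub lie no higher than 93 mm above the worktop
- handle: the upright bare-metal handle on the wheel's rim at the end of one spoke: a plain cylinder 22 mm across and 60 mm tall that spins freely on its own pin. Origin at the centre of its lower end, 91 mm above the worktop and 78 mm from the wheel's axis; its top is 151 mm above the worktop
- bolt (a joint): travel (m) of the flat steel locking bolt on top of the winding gear, beside the wheel: 0 = drawn out (start), 0.035 = fully in, at its stop against the toothed collar below the wheel. Slides towards the wheel's axis, takes about 3 N, stays where it is left
- bolt_knob: the upright black knob on the locking bolt, a cylinder 16 mm across and 42 mm tall that can spin on its pin. Origin at the centre of its lower end, 58 mm above the worktop; its top is 100 mm above the worktop. It starts 157 mm from the wheel's axis and moves straight towards that axis, to 122 mm. Low guide bridges over the bolt, up to 66 mm above the worktop, stand 29 mm farther out and 65 mm farther in than the knob's start
- tape_roll: loose bystander: roll of white tape lying flat, 72 mm across, 22 mm high. Origin at the centre of its underside
- sample_jar: loose bystander: clear capped jar, 44 mm across, 65 mm high. Origin at the centre of its underside
- dish: loose bystander: steel bowl, 124 mm across, 40 mm high. Origin at the centre of its underside
- gel_bottle: loose bystander: white bottle, 56 mm across, 140 mm high. Origin at the centre of its underside
- oximeter: loose bystander: grey rounded block 60 x 34 x 30 mm high. Origin at the centre of its underside
- penlight: loose bystander: slim aluminium torch standing on end, 18 mm across, 110 mm high. Origin at the centre of its underside
- pad_pack: loose bystander: flat white paper pack 100 x 70 x 18 mm. Origin at the centre of its underside

How it is judged (in metres and radians):
On the way, in this order (a step that is already met when the one before it is completed fails the run):
1. the wheel is well on its way round anticlockwise, pushed by its handle (value of joint wheel above 2.8 rad and contact force between the fingers and handle above 0.3 N).
2. the wheel has made one turn: the handle is back where it began (value of joint wheel between 4.733 and 7.833 rad and distance of handle from where it was at the start of the episode below 0.015 m), for 0.2 s.
3. the locking bolt is pushed in (value of joint bolt above 0.031 m), for 0.2 s.
At the end, for the whole second after the job is handed in: The wheel has made exactly one turn anticlockwise (handle within 15 mm of its starting place) and is at rest, and the bolt is in by at least 31 of its 35 mm (all of step 2 and value of joint bolt above 0.031 m and velocity of joint wheel between -0.05 and 0.05 rad/s); the robot touches nothing.
It fails at once if the handle is gripped between the fingers (horizontal distance between the grasp point and handle below 0.005 m and height (world z) of the grasp point below 0.15 m and contact force between the fingers and handle above 1.5 N).
It fails at once if the bolt's knob is gripped between the fingers (horizontal distance between the grasp point and bolt_knob below 0.005 m and height (world z) of the grasp point below 0.098 m and contact force between the fingers and bolt_knob above 1.5 N).
It fails at once if the bolt is pushed in before the wheel has been turned (value of joint bolt above 0.02 m and value of joint wheel below 4.733 rad).
It fails at once if something else on the worktop is lifted or shifted by more than 30 mm (distance of any of tape_roll, sample_jar, dish, gel_bottle, oximeter, penlight, pad_pack from where it was at the start of the episode above 0.03 m).
It also fails if it takes over 64 s, if anything falls off the work surface, if the arm or the gripper's body presses on something with over 40 N, if the wrist force passes 120 N, or if a joint passes its speed limit or range.

## Working session

There is one attempt and no reset: what is moved stays moved. The work goes in short steps, Python scripts to look and compute and a shell command to move; the robot and the scene stay as the last step left them, time stands still between calls to the robot, and variables do not carry over. Pictures are saved under pics/ and viewed, about 8 in all and at most 12, crops included, and the job is handed in when it is done.

```bash
mkdir -p pics; ls
python3 - <<'E'
from cell import read_state,cams
import cv2
s=read_state();print(s)
for n in ("top","side"):
    c=cams.get_calibration(n);print(n,c)
    cv2.imwrite(f"pics/{n}0.png",cams.camera(n)[:,:,::-1])
E
```

```text
pics
{'clock': 0.0, 'joints': array([ 1.24840176e+00,  3.00473923e-01,  1.52159854e+00, -2.25845540e-05,
        1.32069848e+00, -6.65843413e-02]), 'qd': array([-1.46023048e-03, -8.02496339e-04, -7.86502677e-04, -4.81184707e-05,
        2.34552373e-04,  7.57198007e-04]), 'effort': array([-1.13074275e-03, -5.31805408e+01, -3.52740884e+01,  7.08012516e-02,
        2.43549328e-02, -8.16635634e-05]), 'eef_pos': array([139.08330131, 531.85398402, 212.8773915 ]), 'eef_rot': array([-3.14041551e+00, -5.65712944e-05,  2.88578800e+00]), 'wrist_force': array([-0.33946817,  0.32912854, -0.13594158]), 'moment': array([0.02816392, 0.05032682, 0.01223931]), 'finger_gap': 93.73684424973723}
top {'vertical_fov': 52.866394110410134, 'cx': 316.2591454785159, 'cy': 205.57418138901502, 'R': array([[ 0.0221494 , -0.9995246 ,  0.02144724],
       [-0.99091879, -0.02479442, -0.1321559 ],
       [ 0.13262485, -0.0183253 , -0.99099689]]), 't': array([ -50.42306815,  500.67088304, 1323.33101088])}
side {'vertical_fov': 51.28911982389846, 'cx': 312.57475406966967, 'cy': 203.0609032940947, 'R': array([[ 0.98203715, -0.18843695,  0.00972359],
       [-0.08299877, -0.47767803, -0.87460557],
       [ 0.16945275,  0.85808812, -0.48473761]]), 't': array([-521.95619226,  129.04569986, 1252.73780521])}
```

View pics/top0.png

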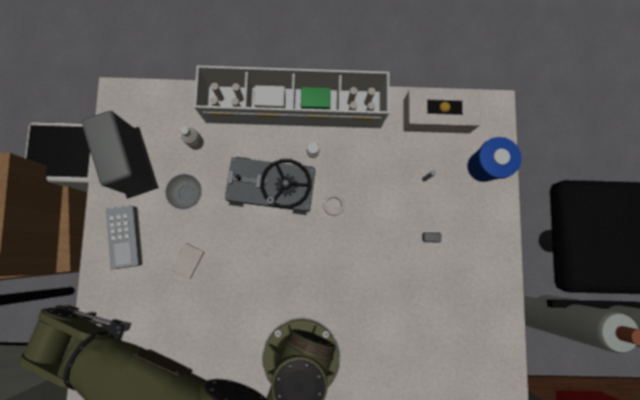

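View pics/side0.png

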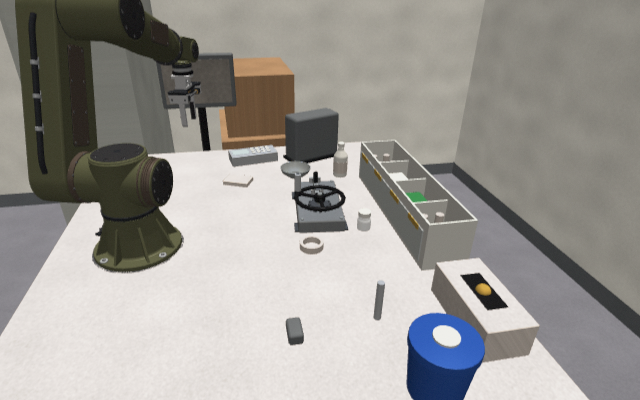

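The top view shows the wheel at about (287,183), with the gear and bolt to its left (+y). In the side view the handle seems to be at (297,185). I'll enlarge both.

Run:
```python
import cv2,numpy as np
a=cv2.imread("pics/top0.png")[130:230,200:360];b=cv2.imread("pics/side0.png")[150:250,260:390]
a=cv2.resize(a,None,fx=5,fy=5,interpolation=cv2.INTER_CUBIC);b=cv2.resize(b,None,fx=6,fy=6,interpolation=cv2.INTER_CUBIC)
f=lambda i:cv2.convertScaleAbs(i,alpha=1.6,beta=20)
cv2.imwrite("pics/topc.png",f(a));cv2.imwrite("pics/sidec.png",f(b))
```

```text
(no output)
```

View pics/topc.png

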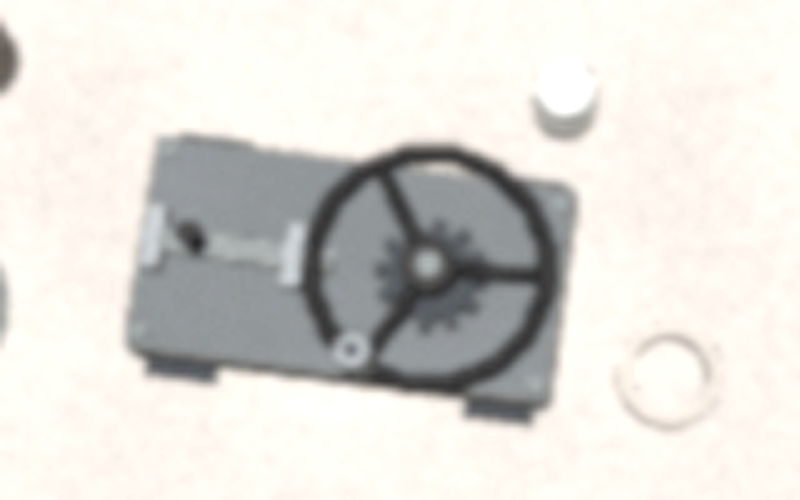

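View pics/sidec.png

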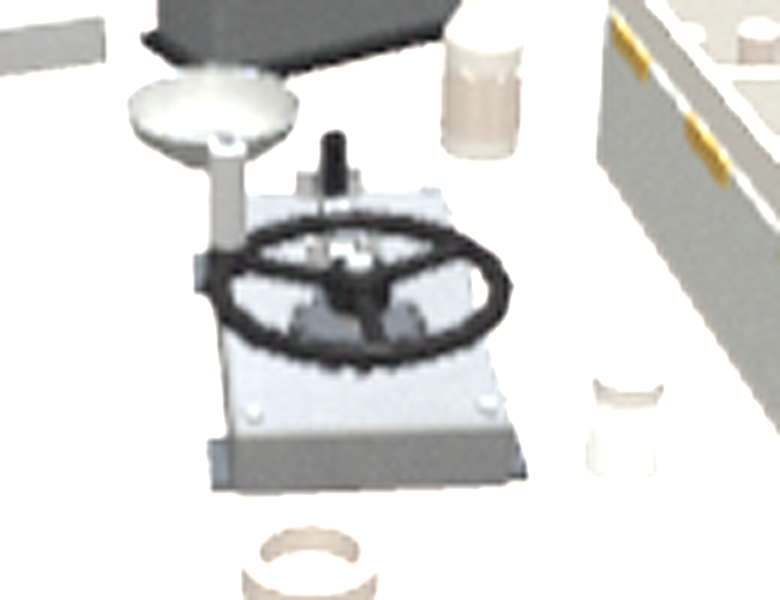

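```bash
cat > h.py <<'E'
import numpy as np
from cell import read_state,cams
def ray(n,uv,c=None):
    c=c or cams.get_calibration(n);f=200/np.tan(np.radians(c["vertical_fov"]/2));R=np.array(c["R"]);t=np.array(c["t"])
    d=R.T@np.array([(uv[0]-c["cx"])/f,(uv[1]-c["cy"])/f,1]);return -R.T@t,d
def at(n,uv,z,c=None):
    o,d=ray(n,uv,c);return o+d*(z-o[2])/d[2]
E
python3 - <<'E'
from h import *
np.set_printoptions(precision=1,suppress=True)
T=lambda x,y:((x-2)/5+200,(y-2)/5+130)
S=lambda x,y:((x-2.5)/6+260,(y-2.5)/6+150)
P={}
for nm,z,t,s in [("handle",151,(350,349),(228,141)),("hub",93,(428,264),(354,256)),("rim",88,(430,268),(363,290)),("knob",100,(188,234),(334,135)),
  ("jar",65,(566,85),(628,380)),("tape",22,(668,378),(310,562)),("bridgeout",66,(151,236),None),("bridgein",66,(293,255),None)]:
    a=at("top",T(*t),z);b=at("side",S(*s),z) if s else None
    P[nm]=a;print(nm,a,b)
for k in("handle","knob","bridgeout","bridgein"):
    d=(P[k]-P["hub"])[:2];print(k,np.linalg.norm(d),np.degrees(np.arctan2(d[1],d[0])))
for n,uv,z in [("dish",(183,191),40),("gel",(186,130),140)]:print(n,at("top",uv,z))
print(cams.get_calibration("wrist"))
E
```

```text
handle [501.6 107.6 151. ] [501.5 111.4 151. ]
hub [567.1  64.9  93. ] [565.3  76.   93. ]
rim [565.4  63.8  88. ] [564.1  45.8  88. ]
knob [581.4 219.6 100. ] [582.1 217.8 100. ]
jar [697.1 -22.   65. ] [689.8 -33.6  65. ]
tape [506.  -96.5  22. ] [ 506.6 -107.7   22. ]
bridgeout [586.3 250.2  66. ] None
bridgein [576. 156.  66.] None
handle 78.16413779795599 146.9231076801078
knob 155.3697366049582 84.73308232159428
bridgeout 186.22010932425826 84.09133820949118
bridgein 91.47497797111842 84.44099961825417
dish [539. 409.  40.]
gel [718.4 380.8 140. ]
{'vertical_fov': 71.30137886431503, 'cx': 318.16195929193, 'cy': 201.04382549815364, 'R': array([[ 0.3,  1. , -0. ],
       [ 0.9, -0.2,  0.3],
       [ 0.3, -0.1, -1. ]]), 't': array([-549.6,  -27.5,  392.7])}
```

The measured points match the given sizes:

| Point | Position / distance | Angle from the hub |
|---|---|---|
| Hub | (566, 65) | – |
| Handle | 78 mm from the hub | 147° |
| Knob | about 156 mm from the hub | 84.7° |
| Bridges | 186 mm and 91.5 mm from the hub | about 84° |

I'll push with the fingers shut and the tool kept aligned with the world axes, moving round the handle circle behind the handle. First I turn the yaw to π and move over to (530, 135).

```bash
cat >> h.py <<'E'
from scipy.spatial.transform import Rotation as Ro
def to(*pts):
    s=read_state();R=Ro.from_euler("xyz",s["eef_rot"]).as_matrix()
    for p in pts:
        d=R.T@(np.array(p)-s["eef_pos"])/1000
        print(p,np.round(d,4))
    print("pos",np.round(s["eef_pos"],1),"turn to yaw pi",np.round(np.degrees((s["eef_rot"][2]-np.pi+np.pi)%(2*np.pi)-np.pi),1),"F",np.round(s["wrist_force"],2),"t",s["clock"],"gap",round(s["finger_gap"],1))
E
python3 -c "
from h import *
to((530,135,213))"
```

```text
(530, 135, 213) [-4.786e-01 -2.850e-01  2.000e-04]
pos [139.1 531.9 212.9] turn to yaw pi -14.7 F [ 0.42 -0.07  0.02] t 0.1 gap 94.0
```

```bash
python3 -m handwheel '[[-0.04,-0.024,0,-5],[-0.09,-0.053,0,-10],[-0.14,-0.083,0,-14.7],[-0.19,-0.113,0,-14.7],[-0.23,-0.137,0,-14.7]]' 1 10
python3 -c "
from h import *
to((530,135,213))"
```

```text
clock: 0.72
eef_pos: [328.0, 339.4, 213.0]
eef_rot: [-3.14, -0.0, -3.141]
wrist_force: [0.0, 0.5, 0.0]
finger_gap: 47.5
(530, 135, 213) [-2.019e-01 -2.044e-01  1.000e-04]
pos [328.  339.4 213. ] turn to yaw pi 0.0 F [0.01 0.49 0.02] t 0.725 gap 47.5
```

```bash
python3 -m handwheel '[[-0.04,-0.04,0,0],[-0.08,-0.08,0,0],[-0.12,-0.12,0,0],[-0.16,-0.16,0,0],[-0.202,-0.204,0,0]]'
python3 -m handwheel '[[0,0,0,0],[0,0,0,0]]'
python3 - <<'E'
from h import *;import cv2
to((530,135,113))
c=cams.get_calibration("wrist");im=cams.camera("wrist")[:,:,::-1]
cv2.imwrite("pics/w0.png",cv2.convertScaleAbs(im,alpha=1.5,beta=15))
for p in [(566,65,93),(500.6,107.5,151),(580.5,221,100)]:
    q=c["R"]@np.array(p)+c["t"];f=200/np.tan(np.radians(c["vertical_fov"]/2));print(p,q[:2]/q[2]*f+[c["cx"],c["cy"]])
E
```

```text
clock: 1.35
eef_pos: [531.1, 134.0, 213.0]
eef_rot: [-3.14, -0.001, -3.141]
wrist_force: [0.7, 0.1, 0.4]
finger_gap: 0.3
clock: 1.6
eef_pos: [530.7, 134.1, 212.5]
eef_rot: [-3.14, -0.002, 3.142]
wrist_force: [-0.3, 0.9, -1.0]
finger_gap: 0.5
(530, 135, 113) [0.0005 0.001  0.0995]
pos [530.7 134.1 212.5] turn to yaw pi -0.0 F [-0.28  0.94 -0.97] t 1.6 gap 0.5
(566, 65, 93) [256.13112368 229.56332331]
(500.6, 107.5, 151) [286.74486891 182.27309922]
(580.5, 221, 100) [396.70134647 244.2986445 ]
```

View pics/w0.png

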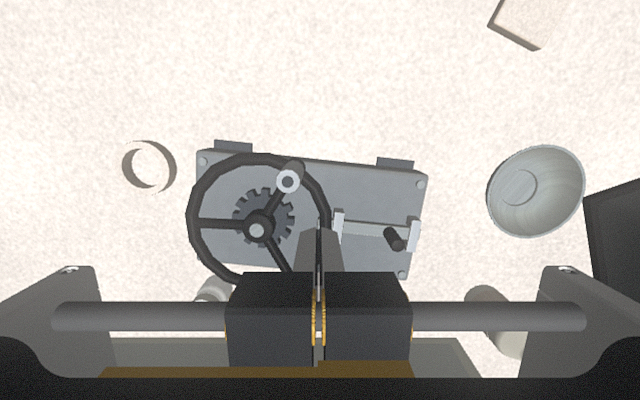

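The wrist picture shows the handle top at (288,181), the hub at (256,229) and the knob top at about (398,241). My predictions were (287,182), (256,230) and (397,244), so the model is good to about 1–2 mm. Next I descend behind the handle and start pushing.

```bash
cat >> h.py <<'E'
def arc(*deg,z=113,r=78):
    to(*[(round(566+r*np.cos(np.radians(a)),1),round(65+r*np.sin(np.radians(a)),1),z) for a in deg])
    p=read_state()["eef_pos"]-[566,65,0];print("ang",np.degrees(np.arctan2(p[1],p[0]))%360,"r",np.hypot(*p[:2]))
E
python3 -m handwheel '[[0,0,0.03,0],[0,0,0.06,0],[0,0,0.09,0],[0,0,0.0995,0],[0,0,0.0995,0]]'
python3 -c "
from h import *
arc(124,132,140,148,156)"
```

```text
clock: 2.28
eef_pos: [530.1, 135.2, 113.6]
eef_rot: [-3.141, -0.001, -3.14]
wrist_force: [0.6, 0.3, 0.7]
finger_gap: 1.0
(np.float64(522.4), np.float64(129.7), 113) [ 0.0077 -0.0055  0.0007]
(np.float64(513.8), np.float64(123.0), 113) [ 0.0163 -0.0122  0.0007]
(np.float64(506.2), np.float64(115.1), 113) [ 0.0239 -0.02    0.0007]
(np.float64(499.9), np.float64(106.3), 113) [ 0.0302 -0.0288  0.0007]
(np.float64(494.7), np.float64(96.7), 113) [ 0.0355 -0.0384  0.0007]
pos [530.1 135.2 113.6] turn to yaw pi 0.1 F [0.63 0.34 0.71] t 2.275 gap 1.0
ang 117.09500840907958 r 78.83441938946197
```

```bash
python3 -m handwheel '[[0.008,-0.0055,0,0],[0.016,-0.012,0,0],[0.024,-0.020,0,0],[0.030,-0.029,0,0],[0.0355,-0.038,0,0]]'
python3 -c "
from h import *
arc(164,173,182,191,200)"
```

```text
clock: 2.9
eef_pos: [494.3, 96.4, 113.9]
eef_rot: [-3.141, -0.001, -3.14]
wrist_force: [0.2, 1.2, 2.5]
finger_gap: 0.7
(np.float64(491.0), np.float64(86.5), 113) [ 0.0033 -0.0099  0.0009]
(np.float64(488.6), np.float64(74.5), 113) [ 0.0057 -0.0219  0.0009]
(np.float64(488.0), np.float64(62.3), 113) [ 0.0063 -0.0341  0.001 ]
(np.float64(489.4), np.float64(50.1), 113) [ 0.0049 -0.0463  0.001 ]
(np.float64(492.7), np.float64(38.3), 113) [ 0.0017 -0.0581  0.001 ]
pos [494.3  96.4 113.9] turn to yaw pi 0.1 F [0.18 1.17 2.48] t 2.9 gap 0.7
ang 156.33452627122418 r 78.33586723982327
```

```bash
python3 -m handwheel '[[0.003,-0.010,0,0],[0.0055,-0.022,0,0],[0.006,-0.034,0,0],[0.005,-0.046,0,0],[0.0015,-0.058,0,0]]'
python3 - <<'E'
from h import *;import cv2
arc(208,217,226,235,244)
im=cams.camera("top")[130:230,200:360,::-1]
cv2.imwrite("pics/t2.png",cv2.convertScaleAbs(cv2.resize(im,None,fx=4,fy=4,interpolation=cv2.INTER_CUBIC),alpha=1.6,beta=20))
E
```

```text
clock: 3.52
eef_pos: [492.9, 37.6, 113.9]
eef_rot: [-3.141, -0.002, -3.14]
wrist_force: [-1.1, 3.1, 0.7]
finger_gap: 0.2
(np.float64(497.1), np.float64(28.4), 113) [-0.0041 -0.0092  0.0009]
(np.float64(503.7), np.float64(18.1), 113) [-0.0107 -0.0195  0.0009]
(np.float64(511.8), np.float64(8.9), 113) [-0.0188 -0.0287  0.0009]
(np.float64(521.3), np.float64(1.1), 113) [-0.0283 -0.0365  0.0009]
(np.float64(531.8), np.float64(-5.1), 113) [-0.0388 -0.0428  0.0009]
pos [492.9  37.6 113.9] turn to yaw pi 0.1 F [-1.14  3.13  0.71] t 3.525 gap 0.2
ang 200.55668881823615 r 78.02096020728457
```

View pics/t2.png

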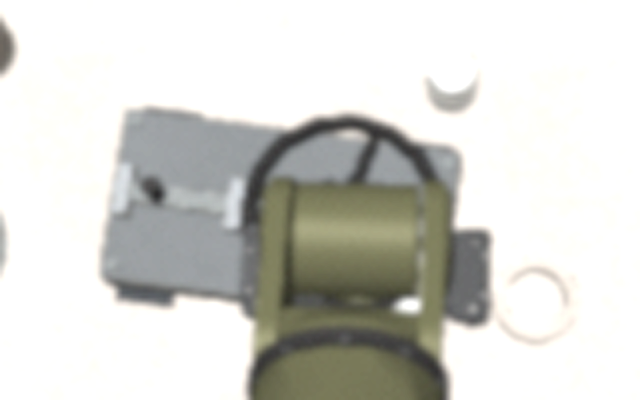

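The picture shows a spoke at the upper right, at about -26°. The right-hand spoke started at -93°, so the wheel has turned about +67° and the handle is just ahead of the fingers. I continue round.

```bash
python3 -m handwheel '[[-0.004,-0.009,0,0],[-0.0105,-0.0195,0,0],[-0.019,-0.0285,0,0],[-0.028,-0.0365,0,0],[-0.039,-0.043,0,0]]'
python3 -c "
from h import *
arc(253,262,271,280,289)"
```

```text
clock: 4.2
eef_pos: [533.0, -7.0, 113.8]
eef_rot: [-3.14, -0.002, -3.141]
wrist_force: [-2.5, 0.8, 0.7]
finger_gap: 0.4
(np.float64(543.2), np.float64(-9.6), 113) [-0.0102 -0.0026  0.0008]
(np.float64(555.1), np.float64(-12.2), 113) [-0.022  -0.0052  0.0008]
(np.float64(567.4), np.float64(-13.0), 113) [-0.0343 -0.006   0.0008]
(np.float64(579.5), np.float64(-11.8), 113) [-0.0464 -0.0048  0.0008]
(np.float64(591.4), np.float64(-8.8), 113) [-0.0584 -0.0018  0.0007]
pos [533.   -7.  113.8] turn to yaw pi 0.1 F [-2.47  0.8   0.66] t 4.2 gap 0.4
ang 245.41291733855127 r 79.2003201344895
```

```bash
python3 -m handwheel '[[-0.010,-0.0025,0,0],[-0.022,-0.005,0,0],[-0.034,-0.006,0,0],[-0.0465,-0.005,0,0],[-0.0585,-0.002,0,0]]'
python3 -c "
from h import *
arc(298,307,316,325,334)"
```

```text
clock: 4.82
eef_pos: [592.4, -8.8, 113.7]
eef_rot: [-3.14, -0.002, -3.141]
wrist_force: [-3.2, 0.9, 1.9]
finger_gap: 0.3
(np.float64(602.6), np.float64(-3.9), 113) [-0.0102  0.0048  0.0007]
(np.float64(612.9), np.float64(2.7), 113) [-0.0206  0.0114  0.0007]
(np.float64(622.1), np.float64(10.8), 113) [-0.0298  0.0195  0.0007]
(np.float64(629.9), np.float64(20.3), 113) [-0.0376  0.029   0.0006]
(np.float64(636.1), np.float64(30.8), 113) [-0.0438  0.0395  0.0006]
pos [592.4  -8.8 113.7] turn to yaw pi 0.1 F [-3.19  0.87  1.93] t 4.825 gap 0.3
ang 289.6662644010485 r 78.32514026354508
```

```bash
python3 -m handwheel '[[-0.010,0.005,0,0],[-0.0205,0.0115,0,0],[-0.030,0.0195,0,0],[-0.0375,0.029,0,0],[-0.044,0.0395,0,0]]'
python3 -c "
from h import *
arc(343,352,361,370,379)"
```

```text
clock: 5.45
eef_pos: [636.9, 31.4, 113.6]
eef_rot: [-3.14, -0.001, -3.141]
wrist_force: [-0.3, -2.0, 0.2]
finger_gap: 0.2
(np.float64(640.6), np.float64(42.2), 113) [-0.0037  0.0108  0.0006]
(np.float64(643.2), np.float64(54.1), 113) [-0.0064  0.0227  0.0006]
(np.float64(644.0), np.float64(66.4), 113) [-0.0072  0.035   0.0006]
(np.float64(642.8), np.float64(78.5), 113) [-0.006   0.0471  0.0006]
(np.float64(639.8), np.float64(90.4), 113) [-0.003   0.059   0.0005]
pos [636.9  31.4 113.6] turn to yaw pi 0.1 F [-0.25 -2.01  0.17] t 5.45 gap 0.2
ang 334.6529556538438 r 78.4179771881296
```

```bash
python3 -m handwheel '[[-0.0035,0.011,0,0],[-0.0065,0.0225,0,0],[-0.007,0.035,0,0],[-0.006,0.047,0,0],[-0.003,0.059,0,0]]'
python3 -c "
from h import *
arc(388,397,406,415,424)"
```

```text
clock: 6.08
eef_pos: [639.6, 91.2, 113.6]
eef_rot: [-3.14, -0.001, -3.141]
wrist_force: [0.8, -2.0, 1.0]
finger_gap: 0.4
(np.float64(634.9), np.float64(101.6), 113) [0.0047 0.0104 0.0006]
(np.float64(628.3), np.float64(111.9), 113) [0.0113 0.0207 0.0005]
(np.float64(620.2), np.float64(121.1), 113) [0.0194 0.0299 0.0005]
(np.float64(610.7), np.float64(128.9), 113) [0.0289 0.0377 0.0005]
(np.float64(600.2), np.float64(135.1), 113) [0.0394 0.0439 0.0005]
pos [639.6  91.2 113.6] turn to yaw pi 0.1 F [ 0.79 -2.01  0.98] t 6.075 gap 0.4
ang 19.60375547169519 r 78.1606743108333
```

```bash
python3 -m handwheel '[[0.0045,0.0105,0,0],[0.0115,0.0205,0,0],[0.0195,0.030,0,0],[0.029,0.0375,0,0],[0.0395,0.044,0,0]]'
python3 -c "
from h import *
arc(432,440,448,456,463)"
```

```text
clock: 6.7
eef_pos: [599.4, 135.7, 113.5]
eef_rot: [-3.14, -0.001, -3.14]
wrist_force: [2.1, -0.2, 0.1]
finger_gap: 0.5
(np.float64(590.1), np.float64(139.2), 113) [0.0093 0.0035 0.0005]
(np.float64(579.5), np.float64(141.8), 113) [0.0198 0.0061 0.0006]
(np.float64(568.7), np.float64(143.0), 113) [0.0306 0.0073 0.0006]
(np.float64(557.8), np.float64(142.6), 113) [0.0415 0.0069 0.0006]
(np.float64(548.5), np.float64(141.0), 113) [0.0508 0.0053 0.0006]
pos [599.4 135.7 113.5] turn to yaw pi 0.1 F [ 2.14 -0.16  0.09] t 6.7 gap 0.5
ang 64.74720689273214 r 78.18641182257961
```

```bash
python3 -m handwheel '[[0.009,0.0035,0,0],[0.018,0.006,0,0],[0.028,0.007,0,0],[0.038,0.0075,0,0],[0.047,0.006,0,0]]'
python3 -m handwheel '[[0,0,0,0]]'
python3 - <<'E'
from h import *;import cv2
arc(464,468,472,476,480)
c=cams.get_calibration("wrist");im=cams.camera("wrist")[:,:,::-1]
cv2.imwrite("pics/w1.png",cv2.convertScaleAbs(im,alpha=1.5,beta=15))
f=200/np.tan(np.radians(c["vertical_fov"]/2))
for a in (115,120,125,130,147):
    p=(566+78*np.cos(np.radians(a)),65+78*np.sin(np.radians(a)),151)
    q=c["R"]@np.array(p)+c["t"];print(a,q[:2]/q[2]*f+[c["cx"],c["cy"]])
E
```

```text
clock: 7.32
eef_pos: [551.7, 141.6, 113.6]
eef_rot: [-3.14, -0.001, -3.14]
wrist_force: [2.5, -0.3, -1.1]
finger_gap: 0.4
clock: 7.45
eef_pos: [551.1, 141.4, 113.7]
eef_rot: [-3.14, -0.002, -3.141]
wrist_force: [-0.0, -0.1, -0.2]
finger_gap: 0.3
(np.float64(547.1), np.float64(140.7), 113) [ 0.004  -0.0007  0.0007]
(np.float64(541.9), np.float64(139.2), 113) [ 0.0092 -0.0022  0.0007]
(np.float64(536.8), np.float64(137.3), 113) [ 0.0143 -0.0041  0.0007]
(np.float64(531.8), np.float64(135.1), 113) [ 0.0193 -0.0063  0.0007]
(np.float64(527.0), np.float64(132.5), 113) [ 0.0241 -0.0089  0.0007]
pos [551.1 141.4 113.7] turn to yaw pi 0.1 F [-0.   -0.11 -0.2 ] t 7.45 gap 0.3
ang 101.0585732607741 r 77.88222800032594
115 [306.42675092 242.30022377]
120 [300.23876805 231.47584662]
125 [292.92151019 220.95875999]
130 [284.50875571 210.8588671 ]
147 [248.50169181 181.12799509]
```

View pics/w1.png

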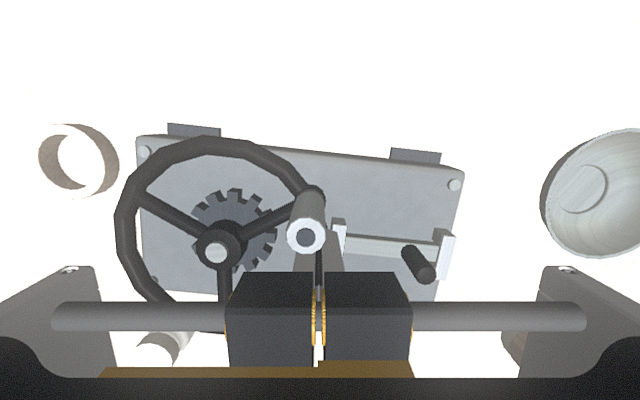

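The handle top is at (306,236), which puts it at about 117.5° with the fingers at 101°, so the fingers trail by about 16°. I go on slowly to a finger angle of about 125°.

```bash
python3 -m handwheel '[[0.007,-0.0015,0,0],[0.0135,-0.004,0,0],[0.019,-0.0065,0,0],[0.0245,-0.009,0,0],[0.028,-0.011,0,0]]'
python3 -m handwheel '[[0,0,0,0]]'
python3 - <<'E'
from h import *;import cv2
arc(126,128,130)
c=cams.get_calibration("wrist");im=cams.camera("wrist")[:,:,::-1]
cv2.imwrite("pics/w2.png",cv2.convertScaleAbs(cv2.resize(im[120:300,150:430],None,fx=2.5,fy=2.5,interpolation=cv2.INTER_CUBIC),alpha=1.3))
f=200/np.tan(np.radians(c["vertical_fov"]/2))
for a in (135,140,143,147,151):
    p=(566+78*np.cos(np.radians(a)),65+78*np.sin(np.radians(a)),151)
    q=c["R"]@np.array(p)+c["t"];print(a,(q[:2]/q[2]*f+[c["cx"],c["cy"]]-[150,120])*2.5)
E
```

```text
clock: 8.12
eef_pos: [523.0, 130.4, 113.8]
eef_rot: [-3.14, -0.001, -3.141]
wrist_force: [2.7, -0.4, 0.1]
finger_gap: 0.4
clock: 8.25
eef_pos: [522.7, 130.3, 113.8]
eef_rot: [-3.14, -0.002, -3.141]
wrist_force: [1.0, 0.3, -0.8]
finger_gap: 0.9
(np.float64(520.2), np.float64(128.1), 113) [ 0.0025 -0.0022  0.0008]
(np.float64(518.0), np.float64(126.5), 113) [ 0.0047 -0.0038  0.0008]
(np.float64(515.9), np.float64(124.8), 113) [ 0.0068 -0.0055  0.0008]
pos [522.7 130.3 113.8] turn to yaw pi 0.1 F [ 1.    0.3  -0.83] t 8.25 gap 0.9
ang 123.54541148711098 r 78.31517391690464
135 [370.84313942 332.48083039]
140 [346.55980241 312.36133165]
143 [330.9422944 301.0896011]
147 [308.99291288 287.09729277]
151 [285.87051093 274.3924059 ]
```

View pics/w2.png

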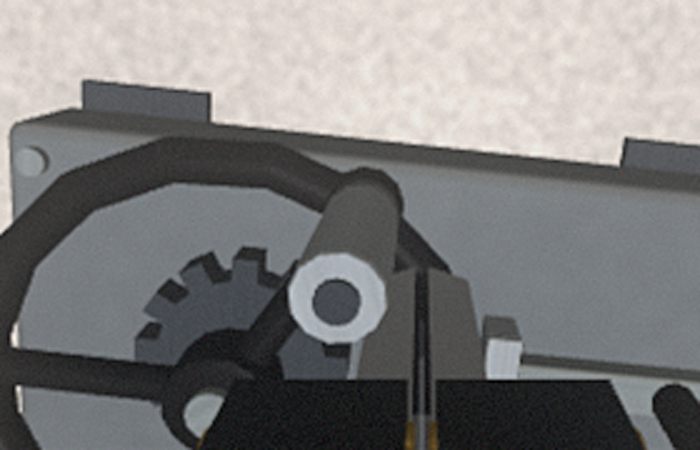

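The handle top is at (337,299) in the crop, about 142.5°. It needs 4.5° more, so I advance by that much and then back off.

```bash
python3 -m handwheel '[[0.0025,-0.002,0,0],[0.005,-0.004,0,0],[0.005,-0.004,0,0],[0.005,-0.004,0,0]]'
python3 -m handwheel '[[-0.006,0.004,0,0],[-0.012,0.008,-0.01,0],[-0.012,0.008,-0.05,0],[-0.012,0.008,-0.1,0],[-0.012,0.008,-0.1,0]]'
python3 - <<'E'
from h import *;import cv2
to((582.5,248,213))
c=cams.get_calibration("wrist");im=cams.camera("wrist")[:,:,::-1]
cv2.imwrite("pics/w3.png",cv2.convertScaleAbs(cv2.resize(im[120:300,200:480],None,fx=2.5,fy=2.5,interpolation=cv2.INTER_CUBIC),alpha=1.3))
f=200/np.tan(np.radians(c["vertical_fov"]/2))
P=[(566+78*np.cos(np.radians(a)),65+78*np.sin(np.radians(a)),151) for a in (140,143,147,151)]+[(566,65,93),(580.5,221,100)]
for p in P:
    q=c["R"]@np.array(p)+c["t"];print(np.round(p),(q[:2]/q[2]*f+[c["cx"],c["cy"]]-[200,120])*2.5)
E
```

```text
clock: 8.8
eef_pos: [517.6, 126.2, 113.7]
eef_rot: [-3.14, -0.003, -3.141]
wrist_force: [0.8, -0.1, -0.5]
finger_gap: 0.4
clock: 9.43
eef_pos: [531.5, 134.9, 218.1]
eef_rot: [-3.141, 0.004, -3.14]
wrist_force: [-0.8, 0.6, 0.1]
finger_gap: 0.4
(582.5, 248, 213) [-0.0511  0.113   0.0052]
pos [531.5 134.9 218.1] turn to yaw pi 0.1 F [-0.83  0.58  0.11] t 9.425 gap 0.4
[506. 115. 151.] [238.30305547 165.03655063]
[504. 112. 151.] [229.00916138 157.90818702]
[501. 107. 151.] [215.98814353 149.0944209 ]
[498. 103. 151.] [202.31237379 141.12515197]
[566  65  93] [140.68064216 265.98854724]
[580. 221. 100.] [486.29275737 302.43059996]
```

View pics/w3.png

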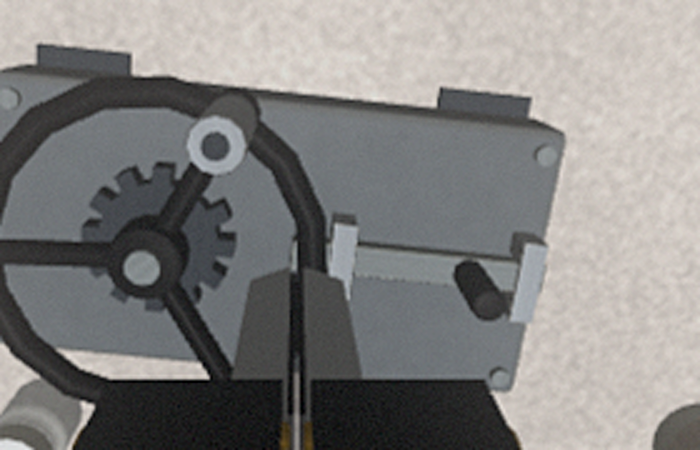

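The handle is at (216,146), which is 147°, back at its start. The knob top at (487,302) matches the predicted (486,302). Now I move to the outer side of the knob.

```bash
python3 -m handwheel '[[-0.018,0.039,0,0],[-0.035,0.078,0,0],[-0.052,0.116,0,0],[-0.052,0.116,0,0]]'
python3 -c "
from h import *
to((583.3,251,83))"
```

```text
clock: 9.98
eef_pos: [582.4, 252.8, 213.3]
eef_rot: [-3.14, -0.002, -3.138]
wrist_force: [0.3, -0.2, -0.0]
finger_gap: 0.1
(583.3, 251, 83) [-0.0012 -0.0016  0.1303]
pos [582.4 252.8 213.3] turn to yaw pi 0.2 F [ 0.28 -0.21 -0.01] t 9.975 gap 0.1
```

```bash
python3 -m handwheel '[[-0.001,-0.001,0.04,0],[-0.001,-0.001,0.08,0],[-0.001,-0.001,0.11,0],[-0.001,-0.001,0.13,0],[-0.001,-0.001,0.13,0]]'
python3 -c "
from h import *
to(*[(580.5+.092*d,221+.996*d,83) for d in (20,10,0,-8,-14)])"
```

```text
clock: 10.6
eef_pos: [582.5, 251.0, 82.1]
eef_rot: [-3.139, -0.004, -3.138]
wrist_force: [-0.7, 0.6, 0.8]
finger_gap: 0.4
(582.34, 240.92000000000002, 83) [ 0.0002 -0.01   -0.0008]
(581.42, 230.96, 83) [ 0.0012 -0.02   -0.0008]
(580.5, 221.0, 83) [ 0.0021 -0.03   -0.0008]
(579.764, 213.032, 83) [ 0.0029 -0.0379 -0.0008]
(579.212, 207.056, 83) [ 0.0035 -0.0439 -0.0007]
pos [582.5 251.   82.1] turn to yaw pi 0.2 F [-0.69  0.59  0.76] t 10.6 gap 0.4
```

```bash
python3 -m handwheel '[[0,-0.008,0,0],[0.001,-0.016,0,0],[0.0015,-0.024,0,0],[0.0025,-0.032,0,0],[0.003,-0.038,0,0]]'
python3 -m handwheel '[[0,-0.002,0,0],[0,-0.004,0,0],[0.0005,-0.0055,0,0],[0.0005,-0.0055,0,0]]'
python3 -c "
from h import *
to((579.3,207,83))"
```

```text
clock: 11.22
eef_pos: [579.7, 212.4, 82.6]
eef_rot: [-3.139, -0.004, -3.139]
wrist_force: [0.2, 2.3, 2.1]
finger_gap: 0.5
clock: 11.72
eef_pos: [579.2, 207.0, 82.5]
eef_rot: [-3.139, -0.004, -3.139]
wrist_force: [1.0, 2.4, 0.9]
finger_gap: 0.3
(579.3, 207, 83) [-0.0001 -0.     -0.0005]
pos [579.2 207.   82.5] turn to yaw pi 0.2 F [0.98 2.45 0.91] t 11.725 gap 0.3
```

Contact is steady at about 2.5 N and the stop hasn't been reached yet. I creep on in small steps and watch the force.

```bash
python3 -m handwheel '[[0,-0.001,0,0],[0,-0.002,0,0],[0,-0.002,0,0]]'
python3 -m handwheel '[[0,-0.001,0,0],[0,-0.002,0,0],[0,-0.002,0,0]]'
```

```text
clock: 12.1
eef_pos: [579.2, 206.5, 82.6]
eef_rot: [-3.142, -0.003, -3.138]
wrist_force: [-0.1, 12.2, -0.6]
finger_gap: 0.6
clock: 12.48
eef_pos: [579.1, 206.4, 82.7]
eef_rot: [3.139, -0.003, -3.137]
wrist_force: [0.1, 15.2, -0.4]
finger_gap: 0.7
```

The fingers stopped at y≈206.5 as the force rose to 15 N, so the bolt is at its stop (predicted 206.5). I back away, rise and check.

```bash
python3 -m handwheel '[[0,0.008,0,0],[-0.001,0.02,0,0],[-0.001,0.025,-0.03,0],[-0.001,0.025,-0.08,0],[-0.001,0.025,-0.13,0]]'
python3 -m handwheel '[[0.02,-0.04,0,0],[0.051,-0.092,0,0],[0.051,-0.092,0,0],[0.051,-0.092,0,0]]'
python3 - <<'E'
from h import *;import cv2
to((530,135,213))
c=cams.get_calibration("wrist");im=cams.camera("wrist")[:,:,::-1]
cv2.imwrite("pics/w4.png",cv2.convertScaleAbs(cv2.resize(im[120:300,200:480],None,fx=2.5,fy=2.5,interpolation=cv2.INTER_CUBIC),alpha=1.3))
f=200/np.tan(np.radians(c["vertical_fov"]/2))
P=[(566+78*np.cos(np.radians(a)),65+78*np.sin(np.radians(a)),151) for a in (143,147,151)]+[(566,65,93)]+[(580.5-.092*d,221-.996*d,100) for d in(0,31,35)]
for p in P:
    q=c["R"]@np.array(p)+c["t"];print(np.round(p),(q[:2]/q[2]*f+[c["cx"],c["cy"]]-[200,120])*2.5)
E
```

```text
clock: 13.1
eef_pos: [580.1, 231.3, 214.0]
eef_rot: [3.14, -0.003, -3.137]
wrist_force: [-0.3, 0.2, 0.1]
finger_gap: 0.2
clock: 13.6
eef_pos: [530.0, 139.4, 214.4]
eef_rot: [3.14, -0.003, -3.138]
wrist_force: [0.3, -0.1, 0.1]
finger_gap: 0.7
(530, 135, 213) [-0.     -0.0044  0.0014]
pos [530.  139.4 214.4] turn to yaw pi 0.2 F [ 0.34 -0.06  0.1 ] t 13.6 gap 0.7
[504. 112. 151.] [214.9101962  165.37292683]
[501. 107. 151.] [201.7127732  156.43372866]
[498. 103. 151.] [187.85351646 148.34607383]
[566  65  93] [128.08753477 273.71627075]
[580. 221. 100.] [477.05207775 311.25810658]
[578. 190. 100.] [408.01084714 305.06898282]
[577. 186. 100.] [399.07557748 304.26799058]
```

View pics/w4.png

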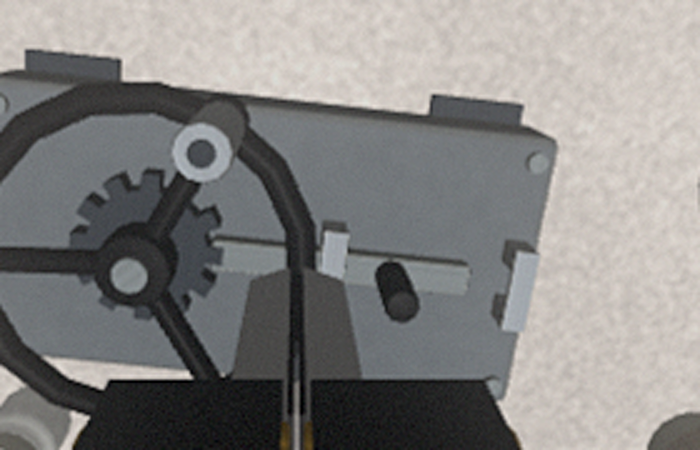

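The knob top is at (402,304); the prediction for 35 mm is (399,304), so travel is about 34 mm and the bolt's end meets the toothed collar. The handle at (202,152) is within about 2 mm of its start. The arm is clear of everything, so I hand in.

```bash
python3 -c "
from cell import manip
print(manip.sign_off())"
```

```text
the job is handed in; nothing more can be done
None
```

I wound the wheel one full turn anticlockwise and pushed the locking bolt in to its stop. I used only the shut fingers and gripped neither the handle nor the knob. The job was handed in at about 13.7 s; the hand-in gives no verdict.

- **Handle:** it is back at about 147° from the hub, within about 2 mm of its starting place (15 mm allowed). It looked the same before and after the bolt push.
- **Bolt:** the fingers stopped where predicted as the force rose to about 15 N. The last picture shows about 34 of 35 mm of travel, with the bolt's end against the toothed collar.
- **Robot:** it ended clear above everything, with wrist force near zero.
- **Not measured:** I didn't measure the bystanders' positions again at the end. The fingers kept clear of them throughout.
- **Disagreement:** the side camera put some points up to about 18 mm off the top camera. I used the top camera's positions, which the wrist camera confirmed to about 1–2 mm.

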